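# Load, close and pin a clamshell drill jig and hold it shut

## Task

Load the clamshell drill jig: hang the loose plate by its eye over the upright post in the lower half, its tail pointing straight out to either side (parallel to the hinge), then swing the open cover down onto it, then take the locking pin out of its stand and push it down through the hole in the cover into the hole below until its collar is home. The plate sits on a springy pad that lifts the cover, so finish while still pressing the pin or the cover down, the two halves held fully shut; do not let go at the end. Leave the sanding block, the tin and the small pot where they are.

Things in the scene. Friction and masses are not known exactly. Their poses are not given: they have to be found in the camera images.
- jig: Lower half of the drill jig, aluminium, fixed to the bench. Origin: underside, on the axis of the upright post. x points from the front (pin side) to the hinge, y along the hinge, z up. Base plate x -45 to 110, y +-53, top at z 18 mm; hinge lugs up to z 63 at x 73 to 100, y +-43 to 51. The hinge axis runs along y at x 85, z 50.
- post_top (a point): Top of the upright post, on its axis, 52 mm above the bench. Post 12 mm in diameter, its last 10 mm a cone down to 4 mm. Round it lies a spring pad 34 (jig x) x 64 (jig y) mm, top 34 mm above the bench unloaded; it sinks 7 mm as the cover is pressed fully shut on the plate.
- lower_hole (a point): Mouth of the upright pin hole (13 mm wide, 43 mm deep), 43 mm above the bench, in the middle of the front block (50 x 50 mm) of the lower half, 70 mm in front of the post; axes as the jig's.
- cover (a joint): Hinge angle of the cover (upper half), rad: 0 shut and level, 1.57 upright, up to 1.95 leaning back from the front. Friction keeps it standing where it starts; pushed to the front below about 1.3 it falls by itself. With the plate on the post and nothing pressing it rests ajar at about 0.08; about 6 N down at the pin hole presses it shut.
- cover_hole (a point): Upper mouth of the 14 mm pin hole in the steel cover plate, 155 mm from the hinge axis; shut, it is exactly over the lower hole, 55 mm above the bench. Axes turn with the cover. Cover plate 80 wide x 10 mm thick, from 12 to 180 mm from the hinge axis, 300 g; a 30 mm square window clears the post.
- cover_edge (a point): Middle of the cover's free edge, 180 mm from the hinge axis, mid thickness.
- eye_plate: Loose steel plate, 14 mm thick, about 130 g, lying flat: a square 40 x 40 mm head with an 18 mm through eye at its centre, and a tail 26 mm wide. Origin: underside, at the centre of the eye; x points along the tail, whose end is at x 65 mm; y across, z up. On the post its underside rests 34 mm above the bench (27 with the cover fully shut).
- pin: Steel locking pin, upright in its stand, about 80 g. Origin at the tip (lower end); z up along the pin. Shank 10 mm in diameter and 36 mm long with a tapered tip; then a collar 24 mm wide, z 36 to 41; then a dark round grip 22 mm in diameter, z 41 to 73. Fully home in the shut jig its collar lies on the cover and its tip is 24 mm below the mouth of the lower hole.
- pin_stand: Fixed aluminium block 60 x 60 x 45 mm, the pin's stand; origin: centre of its underside. The pin stands in a 13.5 mm upright hole at its centre, collar on its top; lift it straight up at least 40 mm.
- sanding_block: Bystander: brown sanding block 64 x 100 x 34 mm; origin: centre of its underside.
- steel_tin: Bystander: grey steel tin 78 x 118 x 64 mm; origin: centre of its underside.
- green_pot: Bystander: small green pot with a white lid, 68 mm wide, 58 mm high; origin: centre of its underside.
Things that resemble listed ones, but are neither listed nor needed, are in the scene too. Leave any turquoise look-alike of the eye_plate alone.

How it is judged:
By the outcome, as a careful person would: the job done as asked, in the order asked, and still so for the second after the job is handed in, while the arm keeps its last pose, push and grip.
It also fails if it takes over 72 s, if anything falls off the work surface, if the arm or the gripper's body presses on something with over 40 N, if the wrist force passes 120 N, or if a joint passes its speed limit or range.

## Robot

A 6-joint arm with a two-finger parallel gripper is mounted at the origin on a cart in front of the work surface, level with it; the furniture and walls round the work are solid. World frame = base frame: x ahead of the robot, y to its left, z up, the work surface at z = 0. Lengths are in m, angles in rad, forces in N, time in s.
With the tool pointing down it reaches from about 0.35 to 0.85 m from the base axis. Payload 8.1 kg.
Tool frame: the origin (TCP) lies on the centre line of the jaws, within the pads' length; the fingertips stand robot.tips_ahead ahead of it and the grasp point (between the pads) lies 8 mm behind it (robot.tips_ahead is the distance from the TCP to the fingertips, in m); z points along the fingers, y is the direction in which the jaws open and shut (so a half turn about z gives the same grasp; the last joint's range is limited). The gripper opens to 93 mm and grips with 3 to 60 N. Pads are 15 mm wide; open, the fingers measure 128 mm over their backs; the gripper's body (75 mm by 188 mm) begins 65 mm behind the grasp point.
Start: joints at [1.088, 0.13, 1.488, -0, 1.523, -0.085], TCP at [0.232, 0.553, 0.23] pointing down, gripper open.
Joint ranges: [-2.96, 2.96], [-0.89, 2.26], [0.02, 2.5], [-1.34, 4.48], [0, 2.73], [-2.66, 2.66]. Speed limits (rad/s): [2.39, 2.39, 2.79, 3.14, 3.14, 3.14].

## Interface

Orientations are given as a rotation vector (axis times angle).
In Python, from plant import monitor, eyes, job, robot gives the robot as it stands.
- The arm moves only by the tool servo_tool, never from a script. Its argument "plan" is a list that holds one entry, the list of rows, each a list of 7 numbers: the closure, from -1 (fully open) to 1 (shut), so that 0 is half open, then the shift along the world's x, y, z in mm, then the turn, a rotation vector about the world's x, y, z in rad. In form: [[[hand, dx, dy, dz, ax, ay, az], ...]]. A call has 1 to 12 rows; each row shifts and turns the commanded pose from where the row before left it; what a row does not reach is not made up. A row lasts 1/10 s, in which the tool goes at most 50 mm and 8.59 degrees, less where a joint would pass 70% of its speed; a pose out of reach is approached as far as the arm can. A call with a gripper value outside its range is refused whole. The fingers move at their own pace and stop on an object; "force" is the grip in N (left out, the last holds). Time passes only in rows, so rows that do not move let the fingers close. It gives the time, the measured TCP pose, the force and the opening at its end, in the units of the state.
- monitor.read_state(): the state, without advancing time (a new reading comes with each control period).
- eyes.read_camera(name): name is "scene" or "top" or "wrist"; returns the picture (480x640x3 uint8, red, green, blue); there is no depth.
- eyes.camera_info(name): a dict with "mtx" (3x3 intrinsics, pixels), "R" (3x3) and "t" (3): a world point X has camera coordinates R X + t. Camera axes: x right, y down, z forward; pixel columns grow to the right and rows downward; lengths in m; the calibration is good to about 2 mm. The wrist camera is an equidistant fisheye: a pixel r from the principal point sees the ray r / f radians off the axis. A picture is of the moment at which its call begins: read the wrist's pose just before it. camera_info takes no time and is no camera call; for the wrist camera it gives the pose at the moment of the call.
- job.close_job(): hands the job in, once; it reports no verdict.
The state is a dict: "t": time; "q": joint angles; "dq": joint speeds; "joint_torque": joint torques, N m; "tool_pos": TCP position; "orientation": TCP orientation; "force": force on the tool from outside, world axes, zero at the start; "wrist_torque": the same for the moment, N m; "opening": finger opening in m.
Only numpy, scipy, OpenCV 4.12 (cv2) and the standard library are available. Lean on these libraries where they do the work, as an engineer would, in place of code of your own. Each camera call takes 0.05 s, during which the arm holds its last target. There are 200 camera calls.

## Working session

There is one attempt and no reset: what is moved stays moved. The work goes in short steps, Python scripts to look and compute and a tool call to move; the robot and the scene stay as the last step left them, time stands still between calls to the robot, and variables do not carry over. Pictures are saved under pics/ and viewed, about 8 in all and at most 12, crops included, and the job is handed in when it is done.

Besides the shell and the picture viewer there is one more tool, called as a command line: name --argument value ..., lists and objects as JSON in quotes. servo_tool: Moves the arm, as the interface text tells. Its arguments: {"type":"object","properties":{"plan":{"type":"array"},"force":{"type":"number"}},"required":["plan"]}

```bash
ls; mkdir -p pics
python3 - <<'E'
from plant import monitor, eyes, job, robot
import cv2, numpy as np
print(robot.tips_ahead, monitor.read_state())
for n in ("scene","top"):
    im=eyes.read_camera(n); cv2.imwrite(f"pics/{n}0.png",im[:,:,::-1]); i=eyes.camera_info(n); print(n,i)
E
```

```text
pics
0.011 {'t': 0.0, 'q': array([ 1.08756364e+00,  1.31157675e-01,  1.48926662e+00, -1.51363276e-05,
        1.52301321e+00, -8.53535640e-02]), 'dq': array([-6.79311780e-04, -9.89700674e-05,  4.40999096e-04,  1.60480506e-03,
       -6.40517342e-04, -2.51083763e-04]), 'joint_torque': array([ 1.09617024e-03, -5.59848225e+01, -4.91754377e+01,  7.68714887e-02,
        3.57802736e-02, -1.40565730e-04]), 'tool_pos': array([0.23218004, 0.55265801, 0.22859648]), 'orientation': array([-6.20771923e-01, -3.07913609e+00,  2.78778483e-03]), 'force': array([ 0.10967671,  0.32386014, -0.04451383]), 'wrist_torque': array([-0.04627005,  0.00714906,  0.0212162 ]), 'opening': 0.0931984848736102}
scene {'mtx': array([[589.91811547,   0.        , 312.01667838],
       [  0.        , 589.91811547, 237.87089316],
       [  0.        ,   0.        ,   1.        ]]), 'R': array([[ 0.50887792, -0.86064171, -0.0184148 ],
       [-0.62057409, -0.35193807, -0.70073347],
       [ 0.59659958,  0.36801554, -0.71318546]]), 't': array([-0.34083724,  0.37535266,  1.32397702])}
top {'mtx': array([[510.68888852,   0.        , 313.40352738],
       [  0.        , 510.68888852, 243.88692353],
       [  0.        ,   0.        ,   1.        ]]), 'R': array([[ 0.02781885, -0.99961181,  0.0015309 ],
       [-0.99490855, -0.0278363 , -0.0968613 ],
       [ 0.09686631,  0.00117147, -0.99529671]]), 't': array([-0.08033466,  0.57081139,  1.21692627])}
```

View pics/scene0.png

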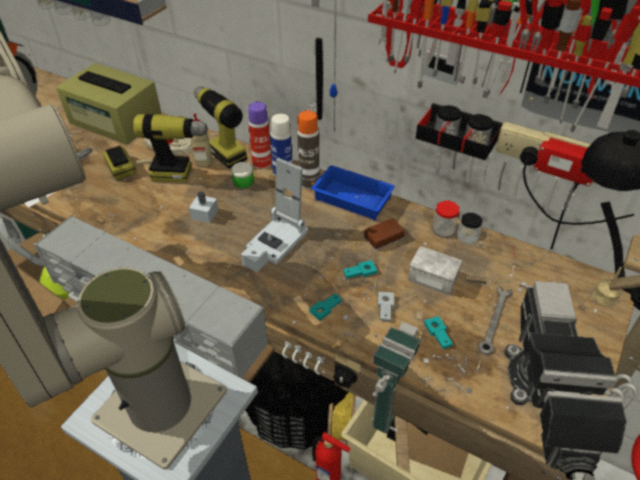

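View pics/top0.png

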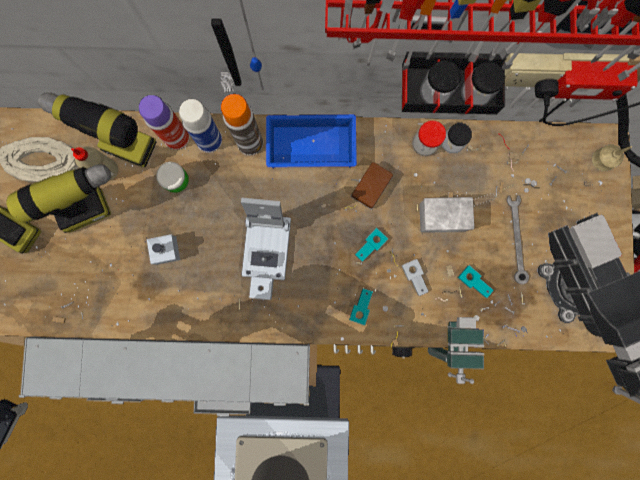

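The two views show the jig with its front block towards the robot: top (260,287), with the cover standing at (262,210). The pin stand is at top (161,249) and scene (203,207). The grey-white eye plate is at top (415,277) with its head upper-left. The rest of the plates are turquoise look-alikes. I'll enlarge these areas.

```bash
cat > h.py <<'E'
from plant import monitor, eyes, job, robot
import cv2, numpy as np
from scipy.spatial.transform import Rotation as Rot
def ray(n,u,v,info=None):
    i=info or eyes.camera_info(n); K,R,t=i["mtx"],i["R"],i["t"]
    x,y=(u-K[0,2])/K[0,0],(v-K[1,2])/K[1,1]
    if n=="wrist":
        r=np.hypot(x,y); d=np.array([x/r*np.sin(r),y/r*np.sin(r),np.cos(r)]) if r>1e-9 else np.array([0,0,1.])
    else: d=np.array([x,y,1.])
    return -R.T@t, R.T@d
def onz(n,u,v,z,info=None):
    c,d=ray(n,u,v,info); return (c+d*(z-c[2])/d[2]).round(4)
def proj(n,X,info=None):
    i=info or eyes.camera_info(n); K=i["mtx"]; p=i["R"]@np.asarray(X)+i["t"]
    if n=="wrist":
        a=np.arctan2(np.hypot(p[0],p[1]),p[2]); s=a/max(np.hypot(p[0],p[1]),1e-9); q=p[:2]*s
    else: q=p[:2]/p[2]
    return (K[0,0]*q[0]+K[0,2],K[1,1]*q[1]+K[1,2])
def tri(rs):
    A=np.zeros((3,3));b=np.zeros(3)
    for c,d in rs:
        d=d/np.linalg.norm(d);P=np.eye(3)-np.outer(d,d);A+=P;b+=P@c
    return np.linalg.solve(A,b).round(4)
def crop(im,x0,y0,x1,y1,k): return cv2.resize(im[y0:y1,x0:x1],None,fx=k,fy=k,interpolation=cv2.INTER_CUBIC)
E
python3 - <<'E'
from h import *
t=cv2.imread("pics/top0.png"); s=cv2.imread("pics/scene0.png")
a=crop(t,140,190,300,310,5/2.0); b=crop(t,350,240,450,315,4)   #400x300, 400x300
c=crop(s,180,150,340,270,2.5); d=crop(s,330,240,460,337,400/130)
d=cv2.resize(d,(400,300))
cv2.imwrite("pics/c1.png",np.vstack([np.hstack([a,b]),np.hstack([c,d])]))
# eye plate in top by colour
hsv=cv2.cvtColor(t,cv2.COLOR_BGR2HSV)
m=((hsv[...,1]<45)&(hsv[...,2]>120)).astype(np.uint8)
n,l,st,ce=cv2.connectedComponentsWithStats(m)
for i in range(1,n):
    if st[i,4]>60 and 170<ce[i,1]<330: print(st[i],ce[i].round(1))
E
```

```text
[157 162  27  28 584] [169.9 175.2]
[ 87 168  18  13 141] [ 94.3 173.4]
[ 421  195   53   36 1674] [447.4 213.7]
[241 197  39  10 223] [260.1 201.5]
[507 198  13  41 201] [514.8 214.8]
[ 569  215   53   53 1507] [597.  240.6]
[632 214   8  15  87] [635.3 220. ]
[ 241  217   50   83 2428] [264.5 255.3]
[146 234  30  31 579] [160.8 249.1]
[516 251  13  33 149] [520.5 269.3]
[402 259  26  37 458] [415.5 276.1]
[542 266  12  14  79] [547.5 270.6]
[562 310  12  12  80] [567.8 315.2]
[459 315  20  14 210] [468.  321.8]
```

View pics/c1.png

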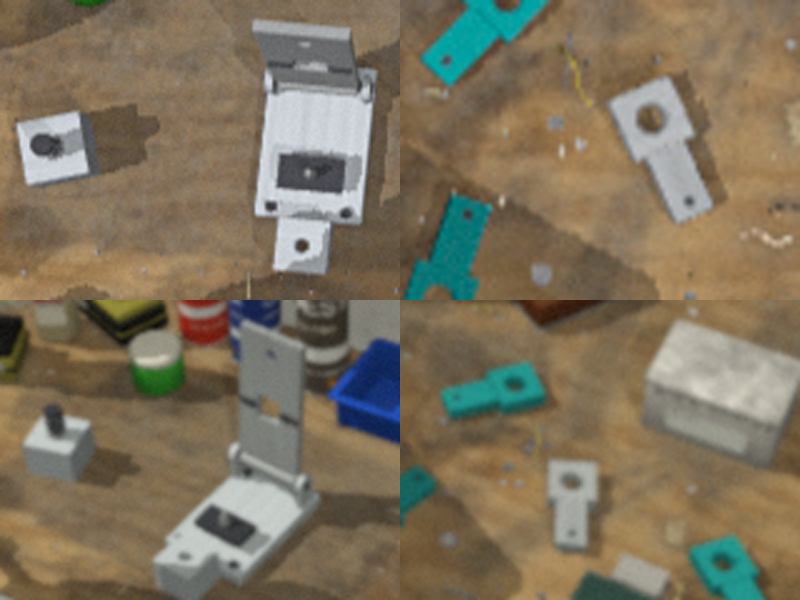

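Run:
```python
from h import *
T=lambda n,a,b:tri([ray("top",*a),ray("scene",*b)])
print("hole",T(0,(260.4,288),(253.6,252)),onz("top",260.4,288,.043),onz("scene",253.6,252,.043))
print("post",T(0,(263.6,259.6),(268.8,236.8)),onz("top",263.6,259.6,.052),onz("scene",268.8,236.8,.052))
print("chole",T(0,(262.4,208.4),(288.4,171.2)))
print("eye",T(0,(412.75,269.5),(385.25,298.5)),onz("top",412.75,269.5,.014),onz("scene",385.25,298.5,.014),"tailhole",onz("top",422.25,290.25,.014))
print("pintop",onz("top",157,248,.082),onz("scene",201.2,193.2,.082))
t=cv2.imread("pics/top0.png");hsv=cv2.cvtColor(t,cv2.COLOR_BGR2HSV)
m=((hsv[...,1]<45)&(hsv[...,2]>120)).astype(np.uint8)
for n,(x0,y0,x1,y1),z in(("plate",(400,255,432,300),.014),("stand",(144,230,178,268),.045),("lid",(155,160,186,192),.058),("tin",(415,190,480,235),.064)):
    s=np.zeros_like(m); s[y0:y1,x0:x1]=m[y0:y1,x0:x1]
    c=max(cv2.findContours(s,0,1)[0],key=cv2.contourArea); r=cv2.minAreaRect(c)
    print(n,[onz("top",*p,z)[:2] for p in cv2.boxPoints(r)],onz("top",*r[0],z))
for p in((254,199),(281.5,204)): print("edge",onz("top",*p,.225))
for p in ((386,170),(360,200),(266,140),(355,140)): print(onz("top",*p,.03))
for p in ((25,340),(308,340),(308,400)): print("box",onz("top",*p,0.))
```

```text
hole [0.462  0.0592 0.0423] [0.4621 0.0591 0.043 ] [0.4615 0.0589 0.043 ]
post [0.5298 0.0544 0.0434] [0.5296 0.0531 0.052 ] [0.5227 0.0496 0.052 ]
chole [0.6269 0.0436 0.2107]
eye [ 0.5174 -0.3094  0.0115] [ 0.5179 -0.3097  0.014 ] [ 0.5148 -0.3093  0.014 ] tailhole [ 0.4678 -0.3334  0.014 ]
pintop [0.5478 0.2992 0.082 ] [0.5503 0.2995 0.082 ]
plate [array([ 0.5287, -0.2805]), array([ 0.5469, -0.3201]), array([ 0.4683, -0.3547]), array([ 0.4504, -0.3154])] [ 0.4984 -0.3177  0.014 ]
stand [array([0.5727, 0.3405]), array([0.5869, 0.2792]), array([0.5251, 0.2635]), array([0.5111, 0.3244])] [0.5488 0.3019 0.045 ]
lid [array([0.7579, 0.3186]), array([0.7597, 0.2559]), array([0.6935, 0.2524]), array([0.6918, 0.3148])] [0.7256 0.2854 0.058 ]
tin [array([ 0.6906, -0.3176]), array([ 0.6986, -0.4409]), array([ 0.6151, -0.4436]), array([ 0.6072, -0.3212])] [ 0.6527 -0.3808  0.064 ]
edge [0.6434 0.0607 0.225 ]
edge [0.6345 0.0035 0.225 ]
[ 0.7608 -0.2384  0.03  ]
[ 0.684  -0.1757  0.03  ]
[0.8283 0.0604 0.03  ]
[ 0.8345 -0.1604  0.03  ]
box [0.3198 0.634  0.    ]
box [ 0.3389 -0.0577  0.    ]
box [ 0.1958 -0.0618  0.    ]
```

servo_tool --plan '[[[-1, 16, -36, 0, 0, 0, -0.031], [-1, 16, -36, 0, 0, 0, -0.031], [-1, 16, -36, 0, 0, 0, -0.031], [-1, 16, -36, 0, 0, 0, -0.031], [-1, 16, -36, 0, 0, 0, -0.031], [-1, 16, -36, 0, 0, 0, -0.031], [-1, 16, -36, 0, 0, 0, -0.031], [-1, 16, -36, 0, 0, 0, -0.031], [-1, 16, -36, 0, 0, 0, -0.031], [-1, 16, -36, 0, 0, 0, -0.031], [-1, 16, -36, 0, 0, 0, -0.031], [-1, 16, -36, 0, 0, 0, -0.031]]]'

```text
t: 1.3
tool_pos: [0.4246, 0.1196, 0.2294]
orientation: [-1.181, -2.911, 0.0]
force: [1.0, 0.1, -0.1]
opening: 0.093
```

servo_tool --plan '[[[-1, 6, -37, -6, 0, 0, -0.031], [-1, 6, -37, -6, 0, 0, -0.031], [-1, 6, -37, -6, 0, 0, -0.031], [-1, 6, -37, -6, 0, 0, -0.031], [-1, 6, -37, -6, 0, 0, -0.031], [-1, 6, -37, -6, 0, 0, -0.031], [-1, 6, -37, -6, 0, 0, -0.031], [-1, 6, -37, -6, 0, 0, -0.031], [-1, 6, -37, -6, 0, 0, -0.031], [-1, 6, -37, -6, 0, 0, -0.031], [-1, 6, -36, -6, 0, 0, -0.031], [-1, 6, -34, -6, 0, 0, -0.031]]]'

```text
t: 2.5
tool_pos: [0.4961, -0.3204, 0.1568]
orientation: [-1.699, -2.641, -0.0]
force: [0.0, 0.7, -0.3]
opening: 0.0931
```

Run:
```python
from h import *
i=eyes.camera_info("wrist"); s=monitor.read_state(); im=eyes.read_camera("wrist"); cv2.imwrite("pics/w1.png",im[:,:,::-1])
np.save("w1.npy",i,allow_pickle=True)
print(s["t"],s["tool_pos"],s["force"],Rot.from_rotvec(s["orientation"]).as_matrix().round(3),i)
print(proj("wrist",[.517,-.3095,.014],i))
```

```text
2.5 [ 0.49610173 -0.32035483  0.1567549 ] [ 0.02754444  0.74714172 -0.31273203] [[-0.414  0.91  -0.001]
 [ 0.91   0.414  0.001]
 [ 0.001 -0.    -1.   ]] {'mtx': array([[371.64829954,   0.        , 314.31829416],
       [  0.        , 371.64829954, 243.15083214],
       [  0.        ,   0.        ,   1.        ]]), 'R': array([[ 0.90991594,  0.41479121, -0.001108  ],
       [ 0.40181373, -0.88077832,  0.25054994],
       [ 0.10295001, -0.22842459, -0.96810304]]), 't': array([-0.31800335, -0.49103589,  0.19260742])}
(np.float64(343.7275577819703), np.float64(234.3517231628797))
```

View pics/w1.png

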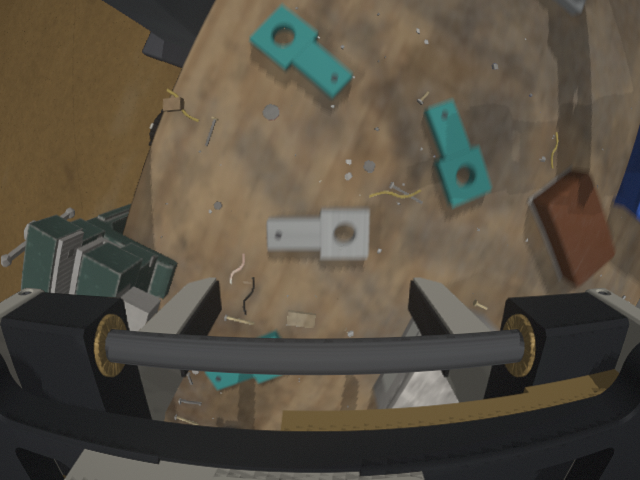

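Run:
```python
from h import *
i=np.load("w1.npy",allow_pickle=True).item(); im=cv2.imread("pics/w1.png"); hsv=cv2.cvtColor(im,cv2.COLOR_BGR2HSV)
m=((hsv[...,1]<35)&(hsv[...,2]>120)).astype(np.uint8); s=np.zeros_like(m); s[195:275,255:385]=m[195:275,255:385]
c,hh=cv2.findContours(s,cv2.RETR_CCOMP,1)
for k in c:
    if cv2.contourArea(k)>30:
        W=np.array([onz("wrist",*map(float,p[0]),.014,i)[:2] for p in k]).astype(np.float32)
        r=cv2.minAreaRect(W*1000); print(len(k),[np.round(q,1) for q in r[:2]],round(r[2],1))
```

```text
291 [array([ 497.7, -318.4]), array([83.8, 42.1])] 24.8
24 [array([ 468.3, -332.3]), array([7.1, 7.1])] 66.8
65 [array([ 516.6, -308. ]), array([19.8, 17.7])] 25.0
```

The wrist view shows the plate aligned with the jaws at (267–370, 207–261), with the eye at (345,234), and the triangulated position agrees. I'll descend and grip it end to end.

servo_tool --plan '[[[-1, 1.6, 2, -25, 0, 0, 0], [-1, 0, 0, -30, 0, 0, 0], [-1, 0, 0, -30, 0, 0, 0], [-1, 0, 0, -25, 0, 0, 0], [-1, 0, 0, -15, 0, 0, 0], [-1, 0, 0, -10, 0, 0, 0], [-1, 0, 0, -8, 0, 0, 0], [-1, 0, 0, 0, 0, 0, 0], [1, 0, 0, 0, 0, 0, 0], [1, 0, 0, 0, 0, 0, 0], [1, 0, 0, 0, 0, 0, 0], [1, 0, 0, 0, 0, 0, 0]]]' --force 40

```text
t: 3.75
tool_pos: [0.4988, -0.3174, 0.0158]
orientation: [1.697, 2.642, -0.0]
force: [-0.0, 0.0, 3.9]
opening: 0.0845
```

servo_tool --plan '[[[1, 0, 0, 30, 0, 0, 0], [1, 0, 0, 40, 0, 0, 0.11], [1, 0, 20, 40, 0, 0, 0.11], [1, 0, 38, 35, 0, 0, 0.11], [1, 0, 40, 0, 0, 0, 0.11], [1, 0, 40, 0, 0, 0, 0.11], [1, 5, 40, 0, 0, 0, 0.11], [1, 5, 40, 0, 0, 0, 0.11], [1, 5, 40, 0, 0, 0, 0.11], [1, 5, 40, 0, 0, 0, 0.11], [1, 5, 30, 0, 0, 0, 0.066], [1, 4, 20, 0, 0, 0, 0]]]'

```text
t: 4.95
tool_pos: [0.5268, 0.0323, 0.1585]
orientation: [-0.128, -3.139, -0.001]
force: [1.0, 0.3, -1.4]
opening: 0.0844
```

Run:
```python
from h import *
i=eyes.camera_info("wrist"); s=monitor.read_state(); im=eyes.read_camera("wrist"); cv2.imwrite("pics/w2.png",im[:,:,::-1])
np.save("w2.npy",i,allow_pickle=True)
print(s["t"],s["tool_pos"],s["force"],s["opening"],Rot.from_rotvec(s["orientation"]).as_matrix().round(3)[:,1])
for p in([.530,.0535,.052],[.462,.059,.043]): print(proj("wrist",p,i))
```

```text
4.95 [0.52684661 0.03225414 0.15852076] [ 1.01979026  0.34979365 -1.35301879] 0.08442418233630017 [0.082 0.997 0.   ]
(np.float64(343.00447041846087), np.float64(249.1912703056374))
(np.float64(343.30208144503274), np.float64(153.7681225243088))
```

View pics/w2.png

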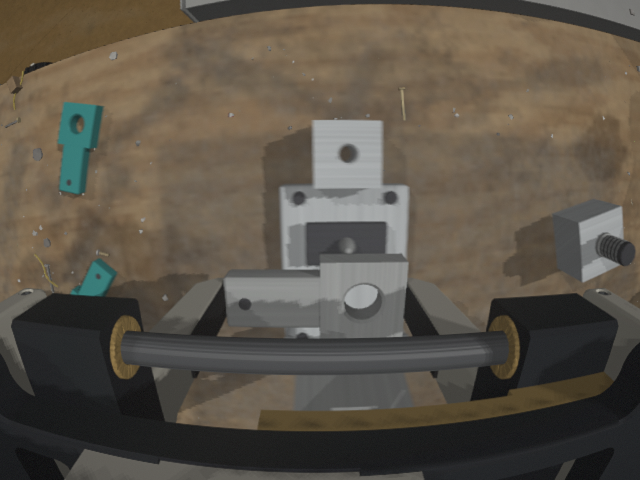

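Run:
```python
from h import *
i=np.load("w2.npy",allow_pickle=True).item()
print("post",onz("wrist",347,242,.052,i),"hole",onz("wrist",348,153,.043,i),"eye",onz("wrist",363,300,.1567,i))
for a,b,z in (((313,121),(383,121),.043),((281,187),(408,185),.018)):
  p,q=onz("wrist",*a,z,i),onz("wrist",*b,z,i); d=q-p; print(p,q,np.degrees(np.arctan2(d[1],d[0])),np.hypot(*d[:2]))
p,q=onz("wrist",220,270,.1567,i),onz("wrist",320,270,.1567,i);print(p,q)
cv2.imwrite("pics/c2.png",crop(cv2.imread("pics/w2.png"),220,110,440,350,2.5))
```

```text
post [0.5249 0.0567 0.052 ] hole [0.4617 0.0624 0.043 ] eye [0.525  0.0551 0.1567]
[0.4368 0.0393 0.043 ] [0.4399 0.0895 0.043 ] 86.46630169267277 0.05029562605237159
[0.4847 0.0099 0.018 ] [0.4905 0.1116 0.018 ] 86.7359297945251 0.10186525413505824
[ 0.5057 -0.0077  0.1567] [0.509  0.0368 0.1567]
```

View pics/c2.png

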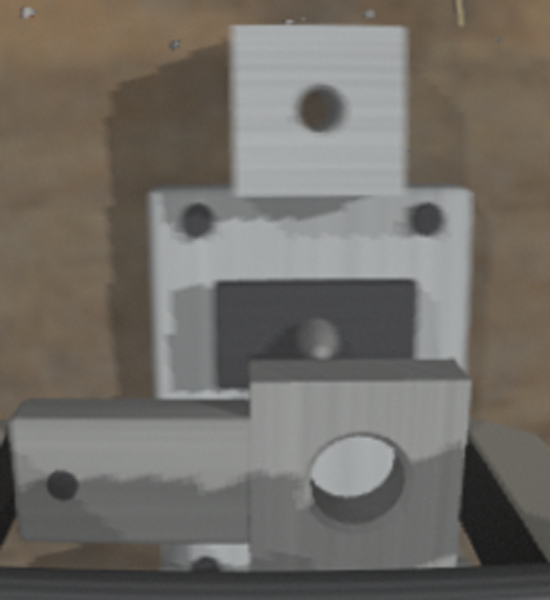

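The post top is near (348,245), the lower hole at (348,153) and the held eye at (363,301). That calls for a shift of about +4, +2 mm and a small turn, then lowering.

servo_tool --plan '[[[1, 4, 2, 0, 0, 0, 0.02], [1, 0, 0, -20, 0, 0, 0], [1, 0, 0, -25, 0, 0, 0], [1, 0, 0, -20, 0, 0, 0], [1, 0, 0, -10, 0, 0, 0], [1, 0, 0, -6, 0, 0, 0], [1, 0, 0, -6, 0, 0, 0], [1, 0, 0, -5, 0, 0, 0], [1, 0, 0, -5, 0, 0, 0], [1, 0, 0, 0, 0, 0, 0]]]'

```text
t: 6.0
tool_pos: [0.5308, 0.032, 0.0611]
orientation: [-0.103, -3.139, 0.0]
force: [-0.3, 0.7, -1.3]
opening: 0.0843
```

servo_tool --plan '[[[1, 0, 0, -4, 0, 0, 0], [1, 0, 0, -4, 0, 0, 0], [1, 0, 0, -3, 0, 0, 0], [1, 0, 0, 0, 0, 0, 0], [1, 0, 0, 0, 0, 0, 0]]]'

```text
t: 6.5
tool_pos: [0.5309, 0.032, 0.0505]
orientation: [-0.103, -3.14, 0.0]
force: [-0.1, 0.1, -0.5]
opening: 0.0846
```

servo_tool --plan '[[[-1, 0, 0, -1, 0, 0, 0], [-1, 0, 0, 0, 0, 0, 0], [-1, 0, 0, 0, 0, 0, 0], [-1, 0, 0, 0, 0, 0, 0], [-1, 0, 0, 10, 0, 0, 0], [-1, 0, 0, 20, 0, 0, 0], [-1, 0, 0, 30, 0, 0, 0], [-1, 0, 0, 40, 0, 0, 0], [-1, 0, 0, 40, 0, 0, 0]]]'

```text
t: 7.4
tool_pos: [0.5306, 0.032, 0.1914]
orientation: [-0.103, -3.14, -0.0]
force: [0.2, -0.2, 0.2]
opening: 0.093
```

Run:
```python
from h import *
i=eyes.camera_info("wrist"); s=monitor.read_state(); im=eyes.read_camera("wrist")[:,:,::-1]
np.save("w3.npy",i,allow_pickle=True); cv2.imwrite("pics/w3.png",im)
t=eyes.read_camera("scene")[:,:,::-1]; cv2.imwrite("pics/s3.png",t)
print(s["t"],s["tool_pos"])
a=crop(im,240,110,460,330,400/220); b=crop(t,200,140,350,290,400/150); cv2.imwrite("pics/c3.png",np.hstack([a,b]))
```

```text
7.4 [0.53056526 0.03195468 0.19139309]
```

View pics/c3.png

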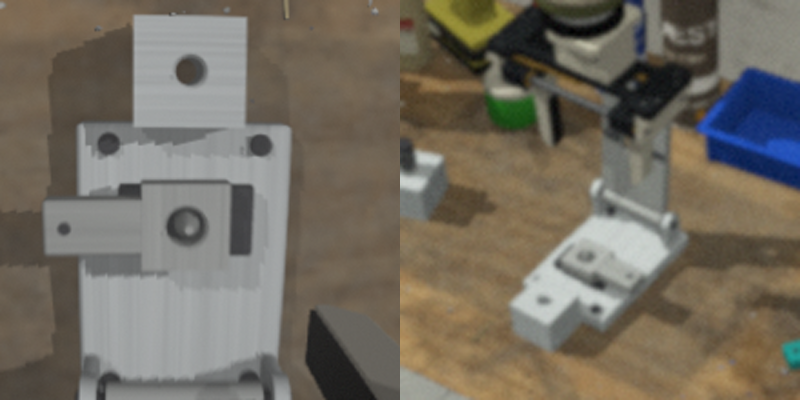

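The plate sits on the post with its tail parallel to the hinge. The post top shows in the eye at crop (187,228). Now to measure the cover edge.

Run:
```python
from h import *
i=np.load("w3.npy",allow_pickle=True).item()
k=.55;f=lambda x,y:(240+x*k,110+y*k)
print("post",onz("wrist",*f(187,228),.052,i),"hole",onz("wrist",*f(191,70),.043,i))
print(onz("wrist",*f(45,199),.048,i),onz("wrist",*f(132,197),.048,i),onz("wrist",*f(45,254),.048,i),onz("wrist",*f(141,254),.048,i))
print("edge",tri([ray("top",261.6,200.8),ray("scene",289.2,163.2)]))
```

```text
post [0.5311 0.0557 0.052 ] hole [0.4617 0.0618 0.043 ]
[ 0.5145 -0.0068  0.048 ] [0.5163 0.0321 0.048 ] [ 0.54   -0.0093  0.048 ] [0.5428 0.0344 0.048 ]
edge [0.6387 0.0454 0.2289]
```

servo_tool --plan '[[[-1, 0, 0, 45, 0, 0, 0], [-1, 0, 0, 45, 0, 0, -0.145], [0, 10, 2, 5, 0, 0, -0.145], [0, 12, 2, 0, 0, 0, -0.145], [0, 12, 2, 0, 0, 0, -0.145], [0, 12, 2, 0, 0, 0, -0.145], [0, 12, 2, 0, 0, 0, -0.145], [0, 12, 2, 0, 0, 0, -0.145], [0, 12, 2, 0, 0, 0, -0.145], [0, 12, 1, 0, 0, 0, -0.145], [0, 12, 0, 0, 0, 0, -0.145], [0, 0, 0, 0, 0, 0, -0.145]]]'

```text
t: 8.7
tool_pos: [0.6377, 0.0469, 0.2841]
orientation: [-2.325, -2.112, 0.001]
force: [-0.6, -0.6, -0.2]
opening: 0.0469
```

servo_tool --plan '[[[0, 0, 0, 0, 0, 0, 0]]]'

```text
t: 8.8
tool_pos: [0.637, 0.0469, 0.2842]
orientation: [-2.321, -2.116, 0.001]
force: [-1.2, 0.7, 0.8]
opening: 0.0466
```

Run:
```python
from h import *
i=eyes.camera_info("wrist"); s=monitor.read_state(); im=eyes.read_camera("wrist")[:,:,::-1]
cv2.imwrite("pics/w4.png",im); np.save("w4.npy",i,allow_pickle=True)
print(s["t"],s["tool_pos"],s["opening"],Rot.from_rotvec(s["orientation"]).as_matrix().round(3)[:,1])
print(proj("wrist",[.6387,.047,.229],i))
```

```text
8.8 [0.63702264 0.04694423 0.28421871] 0.046571827370601775 [ 0.996 -0.092 -0.001]
(np.float64(318.5119451442048), np.float64(269.2394605107213))
```

View pics/w4.png

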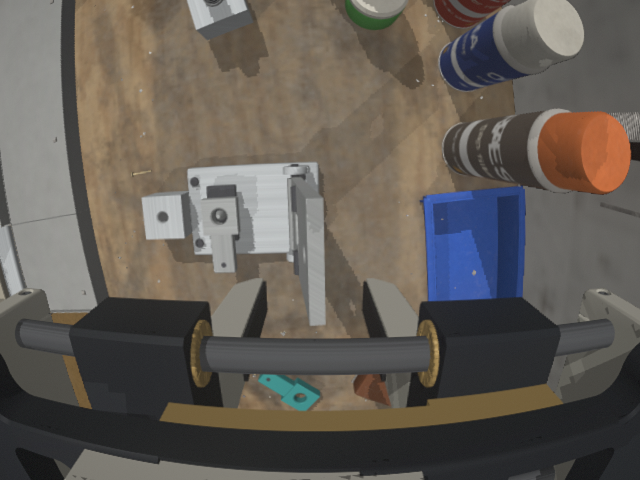

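The cover edge runs between the jaws at (300–325, 180–325), so the jaws will straddle it. I'll lower the tool and swing the cover.

servo_tool --plan '[[[0, 0, 3, -24, 0, 0, 0], [0, 0, 0, -20, 0, 0, 0], [0, 0, 0, -20, 0, 0, 0], [0, -12, 1, 0, 0, 0, 0], [0, -13, 1, -1, 0, 0, 0], [0, -13, 1, -3, 0, 0, 0], [0, -13, 1, -3, 0, 0, 0], [0, -12, 1, -4, 0, 0, 0], [0, 0, 0, 0, 0, 0, 0]]]'

```text
t: 9.75
tool_pos: [0.5727, 0.0551, 0.2094]
orientation: [-2.314, -2.124, 0.001]
force: [0.4, 0.6, 0.4]
opening: 0.0462
```

servo_tool --plan '[[[0, -12, 1, -4, 0, 0, 0], [0, -12, 1, -6, 0, 0, 0], [0, -12, 1, -6, 0, 0, 0], [0, -11, 1, -7, 0, 0, 0], [0, -10, 1, -8, 0, 0, 0], [0, -9, 1, -9, 0, 0, 0], [0, -9, 1, -9, 0, 0, 0], [0, 0, 0, 0, 0, 0, 0], [0, 0, 0, 0, 0, 0, 0]]]'

```text
t: 10.65
tool_pos: [0.4989, 0.0619, 0.1607]
orientation: [-2.317, -2.121, 0.001]
force: [-2.7, -0.0, 0.7]
opening: 0.0461
```

Run:
```python
from h import *
s=monitor.read_state(); t=eyes.read_camera("scene")[:,:,::-1]; w=eyes.read_camera("wrist")[:,:,::-1]
print(s["t"],s["tool_pos"],s["force"])
cv2.imwrite("pics/c5.png",np.hstack([crop(t,200,140,350,290,400/150),cv2.resize(w[100:420,140:460],(400,400))]))
```

```text
10.65 [0.49891196 0.06190477 0.16070911] [-2.70316983 -0.02006421  0.74668256]
```

View pics/c5.png

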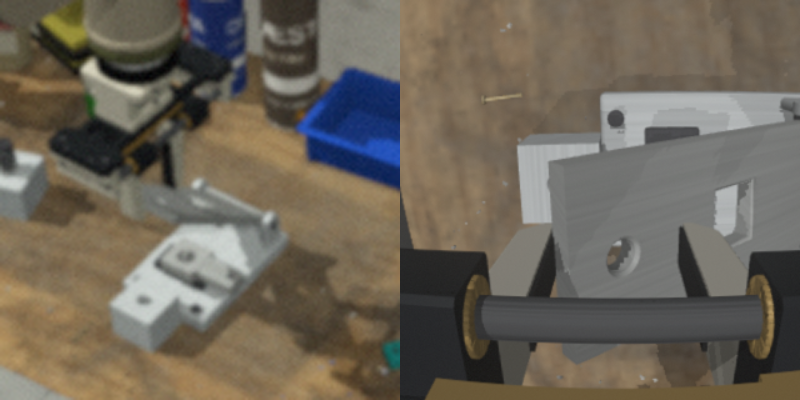

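The cover now leans on the front finger (-2.7 N), under control at about 0.7 rad. I'll lower it a bit more, then slip off upward.

servo_tool --plan '[[[0, -6, 0, -7, 0, 0, 0], [0, -6, 0, -7, 0, 0, 0], [0, -5, 0, -6, 0, 0, 0], [0, -4, 0, -4, 0, 0, 0], [0, -4, 0, -3, 0, 0, 0], [0, 0, 0, 0, 0, 0, 0], [0, 0, 0, 6, 0, 0, 0], [0, 0, 0, 8, 0, 0, 0], [0, 0, 0, 15, 0, 0, 0], [0, 0, 0, 30, 0, 0, 0], [0, 0, 0, 40, 0, 0, 0], [0, 0, 0, 0, 0, 0, 0]]]'

```text
t: 11.95
tool_pos: [0.4775, 0.062, 0.2405]
orientation: [2.314, 2.114, 0.013]
force: [0.5, 0.0, 0.3]
opening: 0.0465
```

Run:
```python
from h import *
s=monitor.read_state(); i=eyes.camera_info("wrist");np.save("w6.npy",i,allow_pickle=True); w=eyes.read_camera("wrist")[:,:,::-1];cv2.imwrite("pics/w6.png",w)
t=eyes.read_camera("scene")[:,:,::-1]
print(s["t"],s["tool_pos"],s["force"])
cv2.imwrite("pics/c6.png",np.hstack([crop(t,160,140,310,290,400/150),crop(w,180,100,500,420,400/320)]))
```

```text
11.95 [0.47751926 0.06203676 0.24052139] [0.52527379 0.00066281 0.28745896]
```

View pics/c6.png

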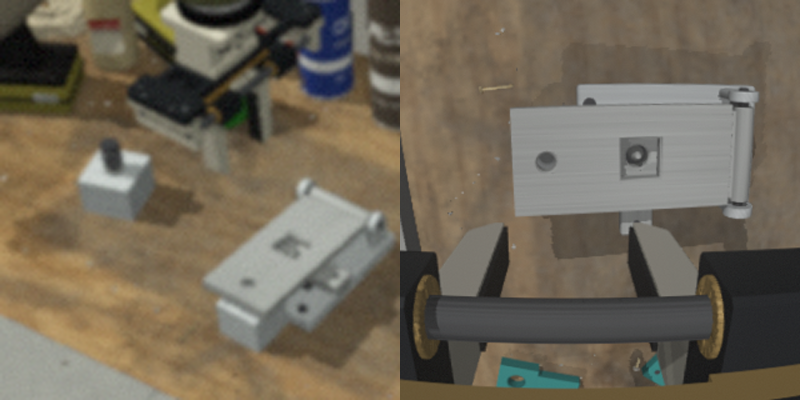

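The cover is down with the plate under it, and its hole is at crop (545,161). Next I hover over the pin.

servo_tool --plan '[[[-1, 9, 30, -5, 0, 0, 0], [-1, 9, 30, -5, 0, 0, 0], [-1, 9, 30, -5, 0, 0, 0], [-1, 9, 30, -5, 0, 0, 0], [-1, 9, 30, -5, 0, 0, 0], [-1, 9, 30, -5, 0, 0, 0], [-1, 9, 30, -5, 0, 0, 0], [-1, 8, 29, -5, 0, 0, 0], [-1, 0, 0, 0, 0, 0, 0], [-1, 0, 0, 0, 0, 0, 0]]]'

```text
t: 13.05
tool_pos: [0.5442, 0.3009, 0.191]
orientation: [-2.317, -2.12, 0.004]
force: [-0.5, -0.4, 0.8]
opening: 0.0929
```

Run:
```python
from h import *
j=np.load("w6.npy",allow_pickle=True).item(); print("chole",onz("wrist",296,228.8,.067,j))
s=monitor.read_state(); i=eyes.camera_info("wrist");np.save("w7.npy",i,allow_pickle=True); w=eyes.read_camera("wrist")[:,:,::-1].copy();cv2.imwrite("pics/w7.png",w)
print(s["t"],s["tool_pos"],Rot.from_rotvec(s["orientation"]).as_matrix().round(3)[:,1])
p=proj("wrist",[.549,.301,.082],i); q=proj("wrist",[.549,.301,.05],i); print("exp",p,q)
g=cv2.cvtColor(w,cv2.COLOR_BGR2GRAY); u,v=map(int,p); m=np.zeros_like(g); y0,y1,x0,x1=v-45,v+50,u-50,u+50; m[y0:y1,x0:x1]=(g[y0:y1,x0:x1]<75)
n,l,st,ce=cv2.connectedComponentsWithStats(m)
for k in range(1,n):
    if st[k,4]>60: print(st[k],ce[k].round(1))
hsv=cv2.cvtColor(w,cv2.COLOR_BGR2HSV); M=((hsv[...,1]<45)&(hsv[...,2]>130)).astype(np.uint8); M[:v-80]=0;M[v+80:]=0;M[:,:u-90]=0;M[:,u+90:]=0
n,l,st,ce=cv2.connectedComponentsWithStats(M)
for k in range(1,n):
    if st[k,4]>200: print("bright",st[k],ce[k].round(1))
cv2.imwrite("pics/c7.png",crop(w,u-100,v-100,u+100,v+100,3))
```

```text
chole [0.4621 0.0623 0.067 ]
13.05 [0.5441705  0.30094694 0.19095203] [ 0.996 -0.089 -0.002]
exp (np.float64(322.42446487155826), np.float64(245.11792882135953)) (np.float64(321.7238461595579), np.float64(234.91814213658532))
[309 226  27  28 468] [322.7 240. ]
bright [ 276  185   90   89 3924] [319.2 224.8]
```

View pics/c7.png

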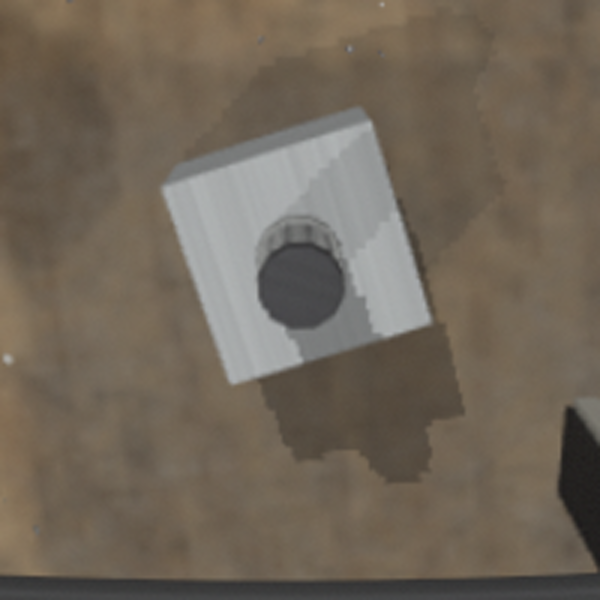

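The pin's grip top is centred at wrist pixel (322.3, 240.0).

Run:
```python
from h import *
i=np.load("w7.npy",allow_pickle=True).item()
print(onz("wrist",322.3,240,.082,i))
# stand top centre from its corners
print(np.mean([onz("wrist",222+a/3,145+b/3,.045,i) for a,b in((163,187),(372,122),(432,323),(232,384))],0))
```

```text
[0.5492 0.3048 0.082 ]
[0.549525 0.30365  0.045   ]
```

servo_tool --plan '[[[-1, 5, 3.4, -20, 0, 0, 0], [-1, 0, 0, -30, 0, 0, 0], [-1, 0, 0, -30, 0, 0, 0], [-1, 0, 0, -25, 0, 0, 0], [-1, 0, 0, -15, 0, 0, 0], [-1, 0, 0, -6, 0, 0, 0], [-1, 0, 0, 0, 0, 0, 0], [1, 0, 0, 0, 0, 0, 0], [1, 0, 0, 0, 0, 0, 0], [1, 0, 0, 0, 0, 0, 0], [1, 0, 0, 0, 0, 0, 0], [1, 0, 0, 0, 0, 0, 0]]]' --force 55

```text
t: 14.3
tool_pos: [0.5502, 0.3045, 0.0669]
orientation: [2.319, 2.119, 0.001]
force: [-0.2, -0.5, -0.4]
opening: 0.0578
```

servo_tool --plan '[[[1, 0, 0, 0, 0, 0, 0], [1, 0, 0, 0, 0, 0, 0], [1, 0, 0, 0, 0, 0, 0], [1, 0, 0, 0, 0, 0, 0], [1, 0, 0, 0, 0, 0, 0], [1, 0, 0, 0, 0, 0, 0]]]'

```text
t: 14.9
tool_pos: [0.55, 0.3043, 0.0665]
orientation: [-2.319, -2.119, 0.0]
force: [0.1, 0.3, -0.6]
opening: 0.021
```

servo_tool --plan '[[[1, 0, 0, 20, 0, 0, 0], [1, 0, 0, 30, 0, 0, 0], [1, 0, 0, 40, 0, 0, 0], [1, -4, -12, 10, 0, 0, 0], [1, -12, -34, 0, 0, 0, 0], [1, -13, -35, 0, 0, 0, 0], [1, -13, -35, 0, 0, 0, 0], [1, -13, -35, 0, 0, 0, 0], [1, -13, -35, 0, 0, 0, 0], [1, -12, -34, 0, 0, 0, 0], [1, -8, -22, 0, 0, 0, 0], [1, 0, 0, 0, 0, 0, 0]]]'

```text
t: 16.1
tool_pos: [0.4613, 0.0601, 0.1665]
orientation: [2.322, 2.116, -0.001]
force: [-0.3, 0.3, -1.5]
opening: 0.0213
```

Run:
```python
from h import *
s=monitor.read_state(); i=eyes.camera_info("wrist");np.save("w8.npy",i,allow_pickle=True); w=eyes.read_camera("wrist")[:,:,::-1].copy();cv2.imwrite("pics/w8.png",w)
t=eyes.read_camera("scene")[:,:,::-1]; cv2.imwrite("pics/s8.png",t)
print(s["t"],s["tool_pos"],s["force"],s["opening"],Rot.from_rotvec(s["orientation"]).as_matrix().round(4))
z=s["tool_pos"]-[0,0,.0575]; u,v=proj("wrist",z,i); print("tip px",u,v,"hole px",proj("wrist",[.462,.0621,.067],i))
a=crop(w,240,160,400,320,2.5);cv2.imwrite("pics/c8.png",np.hstack([a,crop(t,190,160,310,280,400/120)]))
```

```text
16.1 [0.46126724 0.0600872  0.16649165] [-0.31356873  0.30360826 -1.53639915] 0.021283936829494376 [[ 9.270e-02  9.957e-01 -0.000e+00]
 [ 9.957e-01 -9.270e-02 -8.000e-04]
 [-8.000e-04  0.000e+00 -1.000e+00]]
tip px 315.6509047897113 268.3286490153719 hole px (np.float64(316.282396207056), np.float64(246.52281559001125))
```

View pics/c8.png

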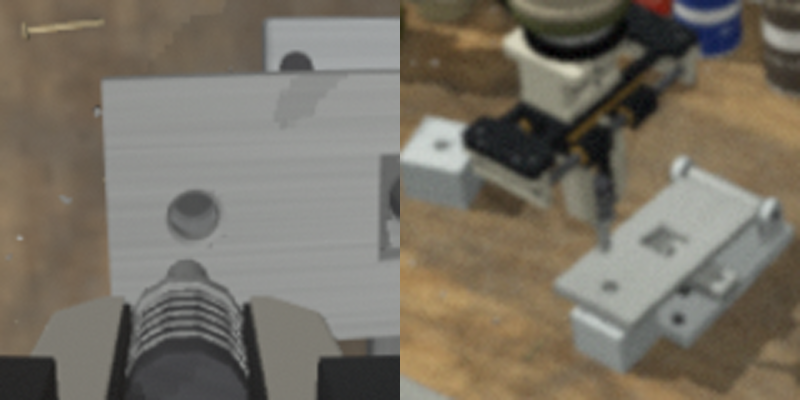

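The tip is at crop (187,264) and the cover hole at (193,215). I'll shift +1.2, +2 mm and lower in stages while watching the force.

servo_tool --plan '[[[1, 1.2, 2, 0, 0, 0, 0], [1, 0, 0, -15, 0, 0, 0], [1, 0, 0, -15, 0, 0, 0], [1, 0, 0, -8, 0, 0, 0], [1, 0, 0, -6, 0, 0, 0], [1, 0, 0, -6, 0, 0, 0], [1, 0, 0, -5, 0, 0, 0], [1, 0, 0, 0, 0, 0, 0]]]'

```text
t: 17.0
tool_pos: [0.4632, 0.0641, 0.1111]
orientation: [2.319, 2.119, -0.001]
force: [0.1, -2.2, 0.6]
opening: 0.0211
```

servo_tool --plan '[[[1, -0.6, -1.7, 0, 0, 0, 0], [1, 0, 0, 0, 0, 0, 0], [1, 0, 0, -4, 0, 0, 0], [1, 0, 0, -4, 0, 0, 0], [1, 0, 0, -4, 0, 0, 0], [1, 0, 0, 0, 0, 0, 0]]]'

```text
t: 17.6
tool_pos: [0.462, 0.0627, 0.0986]
orientation: [-2.318, -2.119, 0.002]
force: [0.3, 0.2, -1.3]
opening: 0.0213
```

servo_tool --plan '[[[1, 0, 0, -4, 0, 0, 0], [1, 0, 0, -4, 0, 0, 0], [1, 0, 0, -4, 0, 0, 0], [1, 0, 0, -4, 0, 0, 0], [1, 0, 0, -3, 0, 0, 0], [1, 0, 0, 0, 0, 0, 0]]]'

```text
t: 18.2
tool_pos: [0.4623, 0.0627, 0.0801]
orientation: [-2.319, -2.119, 0.001]
force: [-2.3, -0.1, 1.7]
opening: 0.021
```

servo_tool --plan '[[[1, 0, 0, -2, 0, 0, 0], [1, 0, 0, -1, 0, 0, 0], [1, 0, 0, -1, 0, 0, 0], [1, 0, 0, -1, 0, 0, 0], [1, 0, 0, 0, 0, 0, 0]]]'

```text
t: 18.7
tool_pos: [0.4627, 0.0627, 0.0763]
orientation: [-2.319, -2.119, 0.0]
force: [-7.5, -0.3, 10.8]
opening: 0.021
```

servo_tool --plan '[[[1, -0.7, 0, 0, 0, 0, 0], [1, 0, 0, -0.5, 0, 0, 0], [1, 0, 0, -0.5, 0, 0, 0], [1, 0, 0, 0, 0, 0, 0], [1, 0, 0, 0, 0, 0, 0]]]'

```text
t: 19.2
tool_pos: [0.4627, 0.0627, 0.0762]
orientation: [2.318, 2.119, 0.002]
force: [-9.3, 0.2, 17.7]
opening: 0.0211
```

servo_tool --plan '[[[1, -0.8, 0, 0, 0, 0, 0], [1, 0, 0, 0, 0, 0, 0], [1, 0, 0, 0, 0, 0, 0], [1, 0, 0, 0, 0, 0, 0], [1, 0, 0, 0, 0, 0, 0]]]'

```text
t: 19.7
tool_pos: [0.4626, 0.0627, 0.0763]
orientation: [2.318, 2.118, 0.004]
force: [-4.9, -0.0, 14.0]
opening: 0.0214
```

Run:
```python
from h import *
s=monitor.read_state(); print(s["t"],s["tool_pos"],s["force"],s["wrist_torque"],Rot.from_rotvec(s["orientation"]).as_matrix()[:,2].round(4))
# cover's free-edge top corners in scene picture: expected rows shut vs ajar, compare with gray edges
t=eyes.read_camera("scene")[:,:,::-1]; cv2.imwrite("pics/s9.png",t)
P=np.array([.4625,.0622]);ex=np.array([.9962,-.0872]);ey=np.array([.0872,.9962]); old=cv2.imread("pics/s8.png")
for sy in (-30,30):
    for z in (.055,.068):
        p=P-ex*.025+ey*sy/1000; print(sy,z,np.round(proj("scene",[*p,z]),1))
    u=int(round(proj("scene",[*(P-ex*.025+ey*sy/1000),.055])[0])); v=int(proj("scene",[*(P-ex*.025+ey*sy/1000),.055])[1])
    for n,im in(("before",old),("now",t)): print(n,u,v-12,cv2.cvtColor(np.ascontiguousarray(im),6)[v-12:v+16,u])
```

```text
19.7 [0.46256985 0.06267278 0.0762861 ] [-4.90631037 -0.04867044 13.96462328] [-0.04518259  0.9413078  -0.02086731] [ 3.e-03  1.e-04 -1.e+00]
-30 0.055 [255.1 258.6]
-30 0.068 [254.7 255.3]
before 255 246 [142 156 165 170 169 170 166 166 156 139 128 129 147 176 187 165 139 129
 128 128 133 134 134 133 131 126 122 118]
now 255 246 [ 59  60  67  77  96 108 116 115 115 126 153 164 153 129 126 131 127 122
 128 126 130 133 128 129 131 127 124 120]
30 0.055 [237.8 249.2]
30 0.068 [237.3 245.9]
before 238 237 [122 123 125 125 129 140 157 167 162 142 129 117 115 115 115 121 121 120
 120 114 108 109 111 112 113 105 101 100]
now 238 237 [ 35  58  75  88  92 102 109 111 111 113 127 144 147 132 118 115 117 122
 119 112 105 108 111 114 108 105 101  98]
```

servo_tool --plan '[[[1, -0.6, 0, -0.5, 0, 0, 0], [1, 0, 0, 0, 0, 0, 0], [1, 0, 0, 0, 0, 0, 0], [1, 0, 0, 0, 0, 0, 0], [1, 0, 0, 0, 0, 0, 0], [1, 0, 0, 0, 0, 0, 0]]]'

```text
t: 20.35
tool_pos: [0.4625, 0.0627, 0.0762]
orientation: [2.317, 2.117, 0.005]
force: [-3.1, 0.6, 15.3]
opening: 0.0211
```

The force is steady at about 15 N down, with the pin height matching home. I'm handing in while still pressing.

```bash
python3 -c "
from plant import job, monitor
s=monitor.read_state(); print(s['force'],s['tool_pos']); print(job.close_job())"
```

```text
[-3.05539871  0.5918398  15.31945999] [0.46252127 0.06269202 0.07623319]
the job is handed in; nothing more can be done
None
```

The jig is loaded and I handed the job in at about 20 s of robot time, with the arm still gripping the pin and pressing it down.

- **Plate:** it hangs by its eye over the post with the tail out to the right. The tail is within about 2° of parallel to the hinge.
- **Cover:** I eased it down between the open jaws to about 0.6 rad, and it fell the rest of the way. It settled ajar on the plate.
- **Pin:** it went from its stand through the cover hole into the lower hole. I pressed until it met a hard stop.

**Last checks**
- **Pin height:** the tip is at about z = 18.7 mm, and home is 19 mm. This is worked out from the hand height and assumes the pin did not slip in the grip.
- **Cover shut:** in the scene camera the cover's front edge dropped about 4 pixels from the ajar position. About 3.3 was expected for fully shut.
- **Force:** steady at about 15 N down, against the roughly 6 N needed to hold it shut.

**Less certain**
- A sideways push on the pin reached about 9 N during pressing. I eased it to about 3 N, but some remains.
- I had used all 12 picture views by then, so the final closed state was checked by numbers and not by eye.
- The sanding block, tin, pot and turquoise plates were not deliberately touched, but I did not check their positions again at the end.

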